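# Find the clear hinge gap of the oak box with a feeler

### The arm

A 7-joint arm with a two-finger parallel gripper is mounted at the origin on the work surface. World frame = base frame: x ahead of the robot, y to its left, z up, the work surface at z = 0. Lengths are in mm, angles in rad, forces in N, time in s.
With the tool pointing down it reaches from about 400 to 850 mm from the base axis. Payload 10.4 kg.
Tool frame: the origin (TCP) lies between the finger pads; the fingertips stand ctrl.tip_extent ahead of it and the grasp point (between the pads) lies 11 mm behind it (ctrl.tip_extent is the distance from the TCP to the fingertips, in mm); z points along the fingers, y is the line along which they close (so a half turn about z gives the same grasp; the last joint's range is limited). The gripper opens to 87 mm and grips with 3 to 60 N. Pads are 19 mm wide; open, the fingers measure 117 mm over their backs; the gripper's body (75 mm by 190 mm) begins 51 mm behind the grasp point.
Start: joints at [1.268, 0.332, -0.065, 1.46, 0.022, 1.35, -0.088], TCP at [172.623, -600.71, 230.576] pointing down, gripper open.
Joint ranges: [-2.6, 2.6], [-0.5, 2.12], [-1.47, 1.34], [0.16, 2.42], [-1.27, 4.41], [0.06, 2.06], [-2.6, 2.6]. Speed limits (rad/s): [2.22, 2.22, 2.79, 2.79, 3.14, 3.14, 3.14].

### API

Orientations are given as a 3x3 rotation matrix whose columns are the frame's x, y, z axes.
In Python, from cell import ctrl gives the robot as it stands. The module is installed in compiled form; this text tells all that it offers.
- The arm moves only by the tool play_rows, never from a script. Its argument "increments" is a list of rows, each a list of 7 numbers: the shift along the world's x, y, z in mm, then the turn, a rotation vector about the world's x, y, z in rad, then the finger opening in mm, from 0 to 87. In form: [[tx, ty, tz, rx, ry, rz, claw], ...]. A call has 1 to 8 rows; each row is the pose to reach, as a shift and turn from the pose commanded when the call began; what a row does not reach only later rows make up. A row lasts 1/12 s, in which the tool goes at most 41.7 mm and 7.16 degrees, less where a joint would pass 70% of its speed; a pose out of reach is approached as far as the arm can. A call with a gripper value outside its range is refused whole. The fingers move at their own pace and stop on an object; "grip_force" is the grip in N (left out, the last holds). Time passes only in rows, so rows that repeat a pose let the fingers close. It gives the time, the measured TCP pose, the force, the opening and the grip force at its end, in the units of the state.
- ctrl.read_state(): the state, without advancing time (a new reading comes with each control period).
- ctrl.snapshot(name): name is "side" or "top" or "wrist"; returns (picture, depth): 400x640x3 uint8, red, green, blue; 400x640 float32, mm along the optical axis (not along the pixel's ray), 0 where there is no reading.
- ctrl.calibration(name): a dict with "fx", "fy", "cx", "cy" (pixels), "R" (3x3) and "t" (3): a world point X has camera coordinates R X + t. Camera axes: x right, y down, z forward; pixel columns grow to the right and rows downward; lengths in mm; the calibration is good to about 2 mm. A picture is of the moment at which its call begins: read the wrist's pose just before it. calibration takes no time and is no camera call; for the wrist camera it gives the pose at the moment of the call.
- ctrl.close_job(): hands the job in; it is judged then, once.
The state is a dict: "time": time; "q": joint angles; "joint_velocities": joint speeds; "effort": joint torques, N m; "eef_pos": TCP position; "tool_rot": TCP orientation; "contact_force": force on the tool from outside, world axes, zero at the start; "ft_torque": the same for the moment, N m; "opening": finger opening in mm; "grasp_force": force on a finger pad.
Only numpy, scipy, OpenCV 4.12 (cv2) and the standard library are available. Lean on these libraries where they do the work, as an engineer would, in place of code of your own. Each camera call takes 0.05 s, during which the arm holds its last target. There are 200 camera calls.

### The job

First lift the red die that stands in front of the oak box's doors up onto the box's top, beside the die already there. Then take the feeler by its blue handle and slide its blade, without forcing it, into the gaps at the doors' hinge sides: two of them jam after a short way and one is clear. Leave the feeler in the clear gap, pushed in up to its handle and let go, and do not disturb the other things.

Things in the scene. Friction and masses are not known exactly. Their poses are not given: they have to be found in the camera images.
- oak_box: fixed oak box, 130 deep (x), 310 wide (y), 90 mm high, with three shut doors (15 mm thick, fixed; brass knobs 14 mm proud) in its front. Origin: centre of the underside. Own +x goes from the door front (plane x = -65 mm) into the box, +y to the left seen from the robot. Flat top at 90 mm from x = -47 to +65 mm, level with the doors' upper edges; nothing else sticks up.
- gap_left (a point): mouth of the gap at the left door's hinge (left) edge: mid-width, in the plane of the door front, at shelf height; axes as the box's (go in along +x). Box coordinates (-65, +140.5, 0) mm. All three gaps are upright slits 9 mm wide, from the shelf up to the door's top, alike outside. Hidden packing stops the blade 18 mm deep in two; one, changing from start to start, is free for over 100 mm.
- gap_mid (a point): the same for the middle door's gap; box coordinates (-65, +40.5, 0) mm
- gap_right (a point): the same for the right door's gap; box coordinates (-65, -59.5, 0) mm
- feeler: feeler, blue plastic handle and steel blade, 190 mm long, 150 g, standing on the shelf, blade on edge. Origin: underside, below the place to grip (centre of mass 25 mm ahead); +x to the tip. Handle x -40 to +70 mm, 22 wide (y), 40 high. Blade from x = +70 (shoulder, wider than the gaps) to +150 mm, 5 thick (y), z 4 to 34 mm, round-nosed. Stands alone when let go; may rest on the shelf in a gap.
- feeler_tip (a point): middle of the blade's tip, 150 mm ahead of and 19 mm above the feeler's origin
- die_front: enamel-red hollow metal die, 60 mm cube, 350 g, standing on the shelf in front of the doors; origin at the centre of its underside, axes along its edges
- die_top: the same kind of die, standing on top of the oak box; leave it there (bystander)
- cloche: glass cloche on a round wooden base, 130 mm across, 186 mm high, origin at the centre of the underside; fragile bystander
- fan_base: green round desk fan base 120 mm across with a chrome stem and toggle, 133 mm high; origin at the centre of the underside; bystander
- figure: tan plastic standing figure on a 52 mm disc, 112 mm high; origin at the centre of the underside; bystander
Things that resemble listed ones, but are neither listed nor needed, are in the scene too. What is shaped like the die_front but green or pink is not meant. There is more than one size of the feeler; the job needs the smaller.

How it is judged:
By the outcome, as a careful person would: the job done as asked, in the order asked, and still so for the second after the job is handed in, with the robot touching nothing.
It also fails if it takes over 67 s, if anything falls off the work surface, if the arm or the gripper's body presses on something with over 40 N, if the wrist force passes 120 N, or if a joint passes its speed limit or range.

## Working session

There is one attempt and no reset: what is moved stays moved. The work goes in short steps, Python scripts to look and compute and a tool call to move; the robot and the scene stay as the last step left them, time stands still between calls to the robot, and variables do not carry over. Pictures are saved under pics/ and viewed, at most 10 in all, crops included, and the job is handed in when it is done.

Besides the shell and the picture viewer there is one more tool, called as name([rows], argument=value, ...), one row to a line, values as JSON. play_rows: Moves the arm, as the interface text tells. Its arguments: {"type":"object","properties":{"increments":{"type":"array","items":{"type":"array","items":{"type":"number"}}},"grip_force":{"type":"number"}},"required":["increments"]}

```bash
mkdir -p pics
cat > h.py <<'E'
import numpy as np, cv2
from cell import ctrl
def snap(n,tag):
    c=ctrl.calibration(n); p,d=ctrl.snapshot(n)
    np.savez(f'pics/{tag}.npz',p=p,d=d,**{k:np.array(c[k]) for k in c})
    cv2.imwrite(f'pics/{tag}.png',p[:,:,::-1]); return p,d,c
def load(tag):
    z=np.load(f'pics/{tag}.npz'); return z['p'],z['d'],z
def world(d,c):
    v,u=np.mgrid[:400,:640]; P=np.stack([(u-c['cx'])/c['fx']*d,(v-c['cy'])/c['fy']*d,d],-1)
    W=(P-np.array(c['t']))@np.array(c['R']); W[d<=0]=np.nan; return W
def ray(u,v,c,z):
    R=np.array(c['R']);o=-R.T@np.array(c['t']);r=R.T@np.array([(u-c['cx'])/c['fx'],(v-c['cy'])/c['fy'],1.]);return o+r*(z-o[2])/r[2]
E
python3 - <<'E'
from h import *
np.set_printoptions(precision=3,suppress=True)
s=ctrl.read_state();print(s['time'],s['eef_pos'],s['tool_rot'],ctrl.tip_extent)
for n in('side','top'):
    p,d,c=snap(n,n+'0');print(n,c['fx'],c['R'],c['t'],(d>0).mean())
E
```

```text
0.0 [ 172.46  -600.323  229.741] [[ 0.961  0.276 -0.   ]
 [ 0.276 -0.961  0.001]
 [-0.    -0.001 -1.   ]] 8.0
side 396.7244028830185 [[-0.721 -0.693 -0.008]
 [-0.446  0.473 -0.76 ]
 [ 0.53  -0.544 -0.65 ]] [288.082 296.9   995.983] 0.99578125
top 505.187955553055 [[-0.011 -1.     0.008]
 [-0.995  0.01  -0.098]
 [ 0.098 -0.009 -0.995]] [ -62.987  477.53  1558.503] 0.99598828125
```

View pics/side0.png

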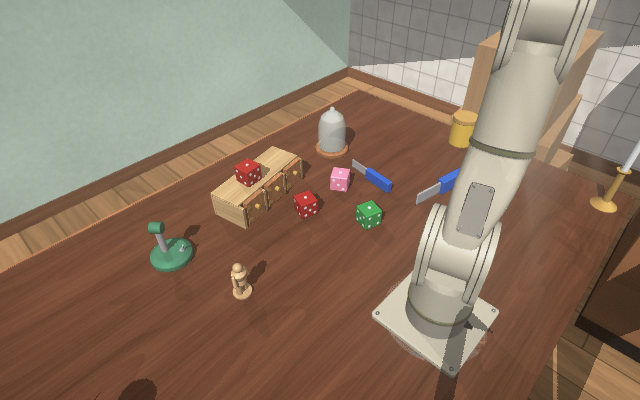

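View pics/top0.png

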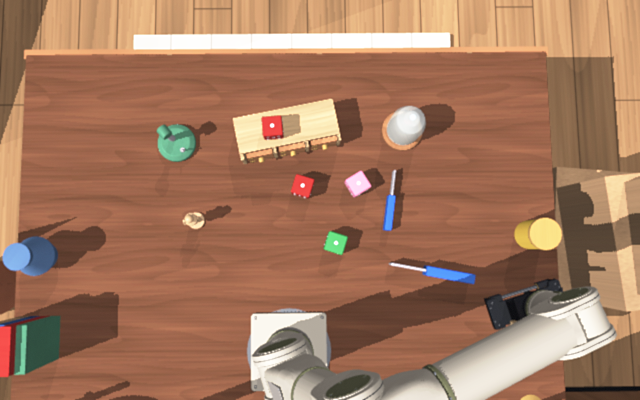

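The side and top views agree. In the top view the box is at (287,130), the red front die at (302,186), and the red top die at (272,126). There are two feelers, at (391,200) and (432,272), and the pink and green dice are decoys. Next I'll measure these.

```bash
cat >> h.py <<'E'
def masks(p):
    h=cv2.cvtColor(np.ascontiguousarray(p),cv2.COLOR_RGB2HSV).astype(int);H,S,V=h[...,0],h[...,1],h[...,2]
    return dict(red=((H<5)|(H>174))&(S>190)&(V>80),blue=(H>105)&(H<125)&(S>150)&(V>70),pink=(H>160)&(S>50)&(S<150)&(V>150),green=(H>50)&(H<75)&(S>150)&(V>90))
def blobs(m,k=40):
    n,l,st,ce=cv2.connectedComponentsWithStats(cv2.morphologyEx(m.astype(np.uint8),cv2.MORPH_CLOSE,np.ones((3,3))))
    return [l==i for i in range(1,n) if st[i,4]>k]
def rect(W,m,zlo,zhi):
    q=W[m];q=q[(q[:,2]>zlo)&(q[:,2]<zhi)]
    if len(q)<8: return None
    r=cv2.minAreaRect(q[:,:2].astype(np.float32)); return [np.round(x,2) for x in r]+[round(float(np.median(q[:,2])),1),len(q)]
E
python3 - <<'E'
from h import *
for t in('top0','side0'):
    p,d,c=load(t);W=world(d,c);M=masks(p);print(t)
    for col in M:
        for b in blobs(M[col]):
            q=W[b];zt=np.nanpercentile(q[:,2],95);v,u=np.nonzero(b)
            print(col,'px',u.mean().round(),v.mean().round(),'top z',zt.round(1),rect(W,b,zt-8,zt+6))
    # box top
    roi=(W[...,2]>84)&(W[...,2]<97)&(W[...,0]>500)&(W[...,0]<850)&(abs(W[...,1])<250)
    for b in blobs(roi,200): print('box',rect(W,b,80,97))
    # steel blades: z 20..40 points
    roi=(W[...,2]>22)&(W[...,2]<50)&(W[...,0]>200)&(W[...,0]<650)&(W[...,1]>-500)&(W[...,1]<-150)
    for b in blobs(roi,30): print('feeler',rect(W,b,20,50))
E
```

```text
top0
blue px 389.0 212.0 top z 46.0 [array([ 424.38, -315.  ]), array([ 22.46, 108.02]), np.float64(80.94), 41.6, 195]
blue px 449.0 274.0 top z 60.2 [array([ 232.18, -490.96]), array([144.91,  28.03]), np.float64(79.12), 55.7, 332]
pink px 356.0 185.0 top z 64.1 [array([ 514.51, -216.98]), array([59.49, 60.08]), np.float64(32.2), 59.9, 44]
box [array([6.7905e+02, 4.9000e-01]), array([132.19, 310.14]), np.float64(10.94), 91.2, 3511]
feeler [array([ 638.57, -361.54]), array([79.28, 19.9 ]), np.float64(88.35), 26.7, 68]
feeler [array([ 463.44, -320.69]), array([ 22.83, 188.97]), np.float64(81.66), 39.6, 325]
feeler [array([ 261.25, -368.18]), array([110.59,  25.74]), np.float64(73.35), 45.4, 78]
side0
blue px 378.0 179.0 top z 42.1 [array([ 420.03, -312.15]), array([ 23.77, 108.96]), np.float64(80.44), 39.6, 143]
blue px 448.0 176.0 top z 57.5 [array([ 232.12, -464.74]), array([93.49, 28.17]), np.float64(77.57), 54.5, 125]
pink px 339.0 179.0 top z 62.1 [array([ 510.8, -215.9]), array([58.62, 63.94]), np.float64(31.33), 59.8, 196]
box [array([674.83,   1.4 ]), array([133.66, 314.18]), np.float64(10.87), 90.0, 1945]
feeler [array([ 638.01, -356.54]), array([60.62, 19.05]), np.float64(77.57), 35.0, 82]
feeler [array([ 460.28, -321.03]), array([ 28.13, 191.92]), np.float64(79.66), 35.3, 288]
feeler [array([ 492.03, -205.88]), array([75.49, 40.29]), np.float64(67.14), 35.3, 124]
feeler [array([ 249.9 , -394.91]), array([169.87,  30.71]), np.float64(73.73), 38.0, 258]
```

```bash
sed -i 's/(S>190)&(V>80)/(S>150)\&(V>70)/;s/H<5)|(H>174/H<8)|(H>170/' h.py
python3 - <<'E'
from h import *
for t in('top0','side0'):
    p,d,c=load(t);W=world(d,c);M=masks(p);print(t)
    for n,zz,lo,hi in(('front',60,(440,-120),(580,20)),('top',150,(610,-60),(740,120))):
        roi=(W[...,0]>lo[0])&(W[...,0]<hi[0])&(W[...,1]>lo[1])&(W[...,1]<hi[1])&(W[...,2]>zz-6)&(W[...,2]<zz+8)
        for b in blobs(roi,20): print(n,rect(W,b,zz-10,zz+10),np.median(p[b],0))
    for b in blobs(M['red'],20):
        v,u=np.nonzero(b);print('red',u.mean(),v.mean(),b.sum(),np.nanmedian(W[b],0).round())
    roi=(W[...,0]>600)&(W[...,0]<900)&(W[...,1]<-140)&(W[...,1]>-330)&(W[...,2]>8)&(W[...,2]<220)
    for b in blobs(roi,100): q=W[b]; print('cloche',np.nanpercentile(q,[2,98],axis=0).round())
E
```

```text
top0
front [array([508.83, -45.92]), array([59.47, 58.45]), np.float64(72.99), 60.8, 369] [241.  74.  72.]
top [array([674.18,  41.16]), array([61.04, 60.02]), np.float64(4.38), 151.1, 412] [240.  73.  71.]
red 272.05867346938777 126.55867346938776 392 [669.  40. 151.]
red 302.25964010282775 185.26221079691516 389 [508. -45.  60.]
red 8.58852867830424 347.34912718204487 802 [ 62. 746. 209.]
cloche [[ 640. -168.   -1.]
 [ 783. -141.   98.]]
cloche [[ 640. -330.    3.]
 [ 738. -302.  150.]]
side0
front [array([504.84, -44.11]), array([58.69, 61.24]), np.float64(72.65), 59.7, 244] [194.  64.  57.]
top [array([670.58,  43.14]), array([61.47, 61.22]), np.float64(3.56), 149.7, 239] [195.  70.  61.]
red 247.4783427495292 171.55178907721282 531 [654.  53. 139.]
red 305.44594594594594 204.05405405405406 518 [489. -33.  50.]
cloche [[ 642. -330.   10.]
 [ 720. -303.  146.]]
cloche [[ 635. -163.   12.]
 [ 729. -140.   93.]]
```

play_rows([
  [20,34,0,0,0,-0.07,87],
  [41,69,0,0,0,-0.145,87],
  [62,104,0,0,0,-0.218,87],
  [83,139,0,0,0,-0.29,87],
  [104,173,0,0,0,-0.363,87],
  [125,208,0,0,0,-0.435,87],
  [146,243,0,0,0,-0.508,87],
  [167,278,0,0,0,-0.58,87],
])

```text
time: 0.77
eef_pos: [340.0, -320.8, 230.4]
tool_rot: [[0.954, -0.299, -0.0], [-0.299, -0.954, -0.0], [-0.0, 0.0, -1.0]]
contact_force: [1.8, -0.0, 0.2]
opening: 86.9
grasp_force: 0.0
```

play_rows([
  [20,34,0,0,0,0,87],
  [41,69,0,0,0,0,87],
  [62,104,0,0,0,0,87],
  [83,139,0,0,0,0,87],
  [104,173,0,0,0,0,87],
  [125,208,0,0,0,0,87],
  [146,243,0,0,0,0,87],
  [167,278,0,0,0,0,87],
])

```text
time: 1.43
eef_pos: [507.1, -42.9, 230.5]
tool_rot: [[0.955, -0.296, 0.0], [-0.296, -0.955, -0.0], [0.0, 0.0, -1.0]]
contact_force: [1.4, -0.9, 0.7]
opening: 87.0
grasp_force: 0.0
```

play_rows([
  [0,0,0,0,0,0,87],
  [0,0,0,0,0,0,87],
  [0,0,0,0,0,0,87],
])

```text
time: 1.68
eef_pos: [506.3, -45.2, 230.1]
tool_rot: [[0.955, -0.296, -0.001], [-0.296, -0.955, -0.0], [-0.001, 0.001, -1.0]]
contact_force: [-0.1, -0.6, 0.3]
opening: 86.8
grasp_force: 0.0
```

Run:
```python
from h import *
np.set_printoptions(precision=3,suppress=True)
s=ctrl.read_state();print(s['time'],s['eef_pos'],s['tool_rot'],s['q'],s['contact_force'])
p,d,c=snap('wrist','w1');W=world(d,c);print(c['R'],c['t'],c['fx'])
for zz,lo,hi in((60,(440,-120),(580,20)),(90,(520,-250),(850,250))):
    roi=(W[...,0]>lo[0])&(W[...,0]<hi[0])&(W[...,1]>lo[1])&(W[...,1]<hi[1])&(abs(W[...,2]-zz)<6)
    for b in blobs(roi,200): print(zz,rect(W,b,zz-6,zz+6))
```

```text
1.6833 [506.28  -45.151 230.116] [[ 0.955 -0.296 -0.001]
 [-0.296 -0.955 -0.   ]
 [-0.001  0.001 -1.   ]] [ 0.566  0.12  -0.606  1.737  0.071  1.308 -1.926] [-0.068 -0.606  0.317]
[[-0.297 -0.955  0.   ]
 [-0.921  0.286  0.264]
 [-0.252  0.078 -0.965]] [105.813 447.115 521.539] 352.574872427655
60 [array([506.51, -48.16]), array([60.15, 59.09]), np.float64(72.65), 60.7, 3834]
90 [array([619.44,  30.34]), array([280.01, 113.62]), np.float64(73.06), 90.7, 22230]
```

View pics/w1.png

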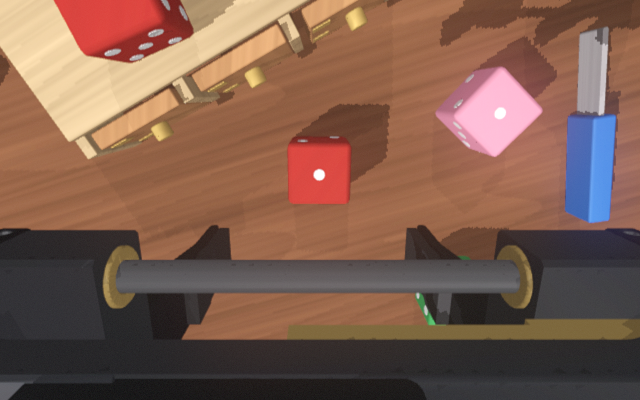

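The wrist view shows the red die at (320,172), centred in line with the fingers. The pink die is at (490,110) and the small feeler at (590,150). Going down to grasp the die.

play_rows([
  [0,-2,-35,0,0,0,87],
  [0,-2,-70,0,0,0,87],
  [0,-2,-105,0,0,0,87],
  [0,-2,-140,0,0,0,87],
  [0,-2,-165,0,0,0,87],
  [0,-2,-185,0,0,0,87],
  [0,-2,-200,0,0,0,87],
  [0,-2,-208,0,0,0,87],
])

```text
time: 2.4
eef_pos: [504.9, -48.4, 20.6]
tool_rot: [[0.955, -0.298, -0.003], [-0.298, -0.955, -0.0], [-0.003, 0.001, -1.0]]
contact_force: [0.3, -0.1, -0.8]
opening: 86.8
grasp_force: 0.0
```

play_rows([
  [0,0,0,0,0,0,50],
  [0,0,0,0,0,0,50],
  [0,0,0,0,0,0,50],
  [0,0,0,0,0,0,50],
  [0,0,0,0,0,0,50],
  [0,0,0,0,0,0,50],
], grip_force=25)

```text
time: 2.9
eef_pos: [507.2, -46.9, 23.4]
tool_rot: [[0.955, -0.296, 0.001], [-0.296, -0.955, -0.001], [0.001, 0.0, -1.0]]
contact_force: [-0.7, -0.8, 6.6]
opening: 59.4
grasp_force: 25.0
```

play_rows([
  [0,-3,30,0,0,0,50],
  [0,-8,65,0,0,0.04,50],
  [0,-14,100,0,0,0.1,50],
  [10,-14,135,0,0,0.17,50],
  [35,-14,140,0,0,0.25,50],
  [65,-14,140,0,0,0.33,50],
  [100,-14,140,0,0,0.41,50],
  [135,-14,140,0,0,0.487,50],
])

```text
time: 3.57
eef_pos: [642.5, -61.4, 162.4]
tool_rot: [[0.982, 0.189, -0.0], [0.189, -0.982, -0.001], [-0.001, 0.001, -1.0]]
contact_force: [0.8, 0.1, -2.9]
opening: 59.9
grasp_force: 25.0
```

play_rows([
  [25,0,0,0,0,0,50],
  [45,0,0,0,0,0,50],
  [55,0,0,0,0,0,50],
  [55,0,0,0,0,0,50],
  [55,0,0,0,0,0,50],
])

```text
time: 3.98
eef_pos: [696.1, -60.4, 161.5]
tool_rot: [[0.983, 0.186, -0.002], [0.186, -0.983, 0.0], [-0.002, -0.001, -1.0]]
contact_force: [-1.1, -0.1, -4.3]
opening: 59.6
grasp_force: 25.0
```

Run:
```python
from h import *
s=ctrl.read_state();print(s['time'],s['eef_pos'],s['contact_force'],s['opening'])
p,d,c=snap('side','s1');W=world(d,c);p2,d2,c2=snap('top','t1')
cv2.imwrite('pics/c1.png',np.hstack([cv2.resize(p[120:280,180:400],(440,320)),cv2.resize(p2[80:240,200:360],(320,320))])[:,:,::-1])
```

```text
3.9833 [696.08202249 -60.36845346 161.51676853] [-1.10401364 -0.11790045 -4.28647505] 59.638315426345855
```

View pics/c1.png

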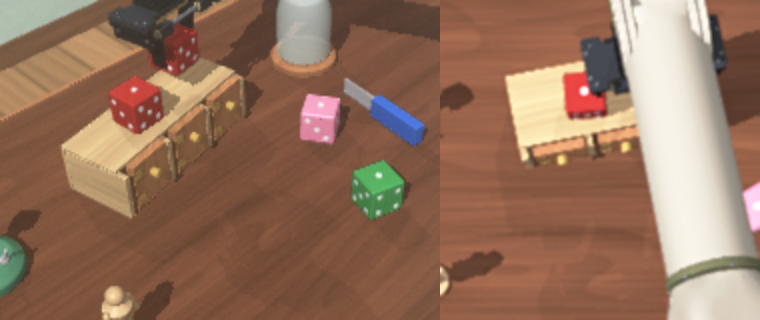

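The die is held, hovering over the right part of the box top, clear of the other die. Lowering it about 49 mm.

play_rows([
  [0,0,-15,0,0,0,50],
  [0,0,-30,0,0,0,50],
  [0,0,-40,0,0,0,50],
  [0,0,-45,0,0,0,50],
  [0,0,-47,0,0,0,50],
  [0,0,-48,0,0,0,50],
  [0,0,-49,0,0,0,50],
  [0,0,-49,0,0,0,50],
])

```text
time: 4.75
eef_pos: [696.9, -60.7, 114.2]
tool_rot: [[0.983, 0.186, 0.001], [0.186, -0.983, -0.0], [0.001, 0.0, -1.0]]
contact_force: [0.7, -0.1, -3.3]
opening: 59.7
grasp_force: 25.0
```

play_rows([
  [0,0,-0.5,0,0,0,50],
  [0,0,-1,0,0,0,50],
  [0,0,-1,0,0,0,50],
])

```text
time: 5.0
eef_pos: [697.0, -60.7, 113.6]
tool_rot: [[0.983, 0.186, 0.001], [0.186, -0.983, -0.0], [0.001, 0.0, -1.0]]
contact_force: [-3.0, -0.7, 2.4]
opening: 59.9
grasp_force: 25.0
```

play_rows([
  [0,0,-0.5,0,0,0,50],
  [0,0,-1,0,0,0,50],
  [0,0,-1,0,0,0,50],
])

```text
time: 5.25
eef_pos: [697.0, -60.7, 113.5]
tool_rot: [[0.983, 0.186, 0.001], [0.186, -0.983, -0.0], [0.001, 0.001, -1.0]]
contact_force: [-6.7, -0.9, 9.2]
opening: 59.5
grasp_force: 25.0
```

play_rows([
  [0,0,0,0,0,0,66],
  [0,0,0,0,0,0,72],
  [0,0,0,0,0,0,76],
  [0,0,5,0,0,0,76],
  [0,0,20,0,0,0,76],
  [0,0,45,0,0,0,76],
  [0,0,80,0,0,0,76],
  [0,0,117,0,0,0,76],
])

```text
time: 5.92
eef_pos: [696.0, -60.7, 229.1]
tool_rot: [[0.983, 0.186, -0.002], [0.186, -0.983, 0.0], [-0.002, -0.001, -1.0]]
contact_force: [0.6, 0.0, 1.3]
opening: 75.6
grasp_force: 0.0
```

play_rows([
  [-25,20,0,0,0,0,76],
  [-50,45,0,0,0,0,76],
  [-75,65,0,0,0,0,76],
  [-97,80,0,0,0,0,76],
  [-107,90,0,0,0,0,76],
  [-107,90,0,0,0,0,76],
  [-107,90,0,0,0,0,76],
  [-107,90,0,0,0,0,76],
])

```text
time: 6.58
eef_pos: [590.3, 28.3, 228.7]
tool_rot: [[0.983, 0.185, 0.001], [0.185, -0.983, -0.0], [0.0, 0.001, -1.0]]
contact_force: [-0.1, -0.8, -0.0]
opening: 75.8
grasp_force: 0.0
```

Run:
```python
from h import *
s=ctrl.read_state();print(s['time'],s['eef_pos'],s['contact_force'])
p,d,c=snap('wrist','w2');p2,d2,c2=snap('top','t2');W=world(d2,c2)
p,d,c=snap('wrist','w2b')
```

```text
6.5833 [590.27703317  28.29826902 228.74554196] [-0.05202683 -0.80913893 -0.00092138]
```

View pics/w2.png

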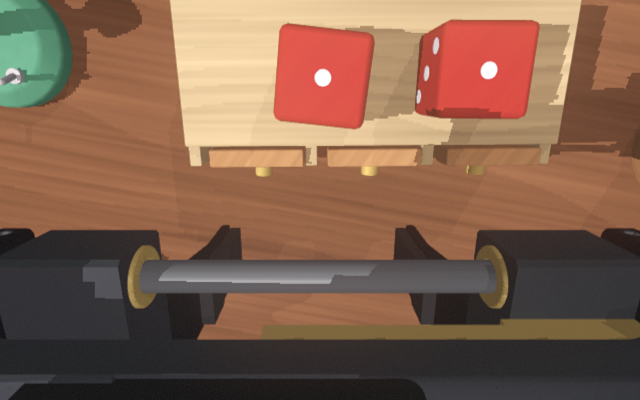

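The wrist view shows both red dice standing on the box, at (322,78) and (485,70). The gaps show left of each door top, at about columns 205, 322 and 440. Measuring their edges precisely.

Run:
```python
from h import *
p,d,c=load('w2');W=world(d,c)
cv2.imwrite('pics/c2.png',cv2.resize(p[135:180,180:480],(800,240),interpolation=cv2.INTER_NEAREST)[:,:,::-1])
# box top by depth
roi=(abs(W[...,2]-90.5)<5); roi[190:]=0
b=max(blobs(roi,200),key=lambda m:m.sum()); print(rect(W,b,84,97))
ang=np.deg2rad(10.9);ex=np.array([np.cos(ang),np.sin(ang)]);ey=np.array([-ex[1],ex[0]])
for v in(156,160):
  print(v,[ (u,int(p[v,u].sum()//3),int(W[v,u,2])) for r in((186,214),(300,332),(418,452),(536,556)) for u in range(*r,2)])
# box-frame profile: z<80 pixels where door-top expected
q=W[b][:,:2]-np.array([677,1]);X=q@ex;Y=q@ey
print('X range',np.percentile(X,[.3,99.7]),'Y range',np.percentile(Y,[.3,99.7]))
m=(X<-52)&(X>-62);h,e=np.histogram(Y[m],np.arange(-160,161,1));print('gaps Y',e[:-1][h==0])
for y0 in (-59.5,40.5,140.5): print(y0)
# front edge slope: per-Y min X
f=[(y,np.percentile(X[abs(Y-y)<2],3)) for y in range(-150,151,4) if (abs(Y-y)<2).sum()>20];f=np.array(f);k=np.polyfit(f[:,0],f[:,1],1);print('front',k,'res',np.std(f[:,1]-np.polyval(k,f[:,0])))
# feeler from top, dice from top
p,d,c=load('t2');W=world(d,c)
for n in('t2','top0'):
  p,d,c=load(n);W=world(d,c)
  for b in blobs(masks(p)['blue']):
    print(n,rect(W,b,32,48))
  for b in blobs((abs(W[...,2]-151)<6)&(W[...,0]>600)&(abs(W[...,1])<120),60): print('dice',rect(W,b,140,160))
```

```text
[array([674.41,  -2.18]), array([128.47, 310.77]), np.float64(10.61), 90.8, 41886]Traceback (most recent call last):
  File "<stdin>", line 9, in <module>
ValueError: cannot convert float NaN to integer
```

View pics/c2.png

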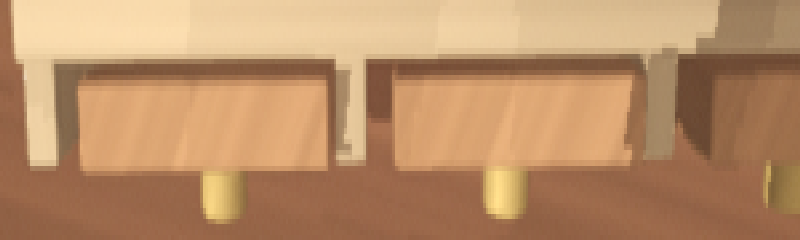

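The crop shows post and door edges: left gap at columns 201–210, middle at 317–327, right at 434–447.

Run:
```python
from h import *
np.set_printoptions(precision=1,suppress=True)
p,d,c=load('w2');W=world(d,c)
roi=(abs(W[...,2]-90.5)<5); roi[190:]=0
b=max(blobs(roi,200),key=lambda m:m.sum())
a=np.deg2rad(10.9);ex=np.array([np.cos(a),np.sin(a)]);ey=np.array([-ex[1],ex[0]])
bx=lambda P:(np.array([(P[:2]-[677,1])@ex,(P[:2]-[677,1])@ey]))
for n,us,v in(('L',(188.5,201.5,209.6,305),153),('M',(306,317.3,327.4,417.5),153),('R',(423,433.9,447,540),153),('end',(550,),153)):
    print(n,[bx(ray(u+0.,v,c,90)) for u in us])
print('front post row 197/crop160 -> ',[bx(ray(u,v,c,90)) for u,v in((195,197.5-0+0-0),)] if 0 else [bx(ray(u,135+165/5.333,c,90)) for u in(195,311,428)], 'door front',[bx(ray(u,135+169/5.333,c,90)) for u in(240,370)])
print('rear edge of door slot',[bx(ray(u,135+58/5.333,c,90)) for u in(240,370,480)])
q=W[b][:,:2]-np.array([677,1]);X=q@ex;Y=q@ey
print(np.percentile(X,[.3,99.7]),np.percentile(Y,[.3,99.7]))
for n in('t2','top0'):
  p,d,c=load(n);W=world(d,c)
  for m in blobs(masks(p)['blue']): print(n,rect(W,m,32,48))
  for m in blobs((abs(W[...,2]-151)<6)&(W[...,0]>600)&(abs(W[...,1])<120),60): print('dice',rect(W,m,140,160))
```

```text
L [array([-54.1, 149.9]), array([-54.1, 139. ]), array([-54.2, 132.2]), array([-54.6,  52.3])]
M [array([-54.6,  51.4]), array([-54.7,  42. ]), array([-54.7,  33.5]), array([-55.2, -42. ])]
R [array([-55.2, -46.6]), array([-55.3, -55.8]), array([-55.3, -66.8]), array([ -55.8, -144.8])]
end [array([ -55.8, -153.1])]
front post row 197/crop160 ->  [array([-65.1, 145.5]), array([-65.7,  47.4]), array([-66.2, -51.7])] door front [array([-66. , 107.5]), array([-66.6,  -2.6])]
rear edge of door slot [array([-48.4, 106.4]), array([-49.,  -2.]), array([-49.5, -93.7])]
[nan nan] [nan nan]
t2 [array([ 425.2, -315.1]), array([ 22.5, 109. ]), np.float64(81.21), 40.3, 246]
t2 [array([ 232.6, -489.9]), array([145.8,  26. ]), np.float64(78.72), 46.5, 20]
dice [array([698.6, -60.4]), array([60.2, 58.8]), np.float64(10.26), 151.5, 322]
top0 [array([ 424.4, -314.9]), array([ 22.6, 107.9]), np.float64(81.32), 40.6, 247]
top0 [array([ 235.1, -480.8]), array([127.6,  27. ]), np.float64(79.56), 45.7, 17]
dice [array([674.2,  41.2]), array([61., 60.]), np.float64(4.38), 151.1, 410]
```

Run:
```python
from h import *
np.set_printoptions(precision=1,suppress=True)
a=np.deg2rad(10.7);ex=np.array([np.cos(a),np.sin(a)]);ey=np.array([-ex[1],ex[0]])
f=lambda P:np.array([(np.array(P[:2])-[697,-60.7])@ex,(np.array(P[:2])-[697,-60.7])@ey])
p,d,c=load('w2');W=world(d,c)
for m in blobs((abs(W[...,2]-150.5)<4)&(np.arange(400)[:,None]<180),500): r=rect(W,m,145,157);print('wrist die',r,f(r[0]))
for e in((317.3,327.4),): print('mid gap',[f(ray(u,153,c,90)) for u in e])
m=(abs(W[...,2]-90.5)<4)&(np.arange(400)[:,None]<144); q=W[m][:,:2]-[697,-60.7]; print('wrist top Y',np.percentile(q@ey,[.5,99.5]))
for n in('t2','s1','side0','top0'):
  p,d,c=load(n);W=world(d,c)
  m=(abs(W[...,2]-90.5)<5)&(W[...,0]>580)&(W[...,0]<790)&(abs(W[...,1])<190)
  for b in blobs(m,100): r=rect(W,b,80,100);print(n,'box',r,f(r[0]))
  m=(abs(W[...,2]-150.5)<5)&(W[...,0]>580)&(W[...,0]<790)&(abs(W[...,1])<130)
  for b in blobs(m,60): r=rect(W,b,140,160);print(n,'die',r,f(r[0]))
```

```text
wrist die [array([695.5, -61.5]), array([59.5, 59.5]), np.float64(10.39), 150.7, 9220] [-1.6 -0.5]
wrist die [array([672.1,  39.2]), array([59.8, 59.8]), np.float64(4.42), 150.7, 8994] [ -5.9 102.8]
mid gap [array([-63. , 106.1]), array([-63.1,  97.7])]
wrist top Y [-91.5 215.3]
t2 box [array([694.8, -84.5]), array([132.1, 137.5]), np.float64(11.36), 91.2, 1078] [ -6.6 -23. ]
t2 die [array([698.6, -60.4]), array([60.2, 58.8]), np.float64(10.26), 151.5, 321] [ 1.6 -0. ]
s1 box [array([675.3,   0.9]), array([134.5, 314.5]), np.float64(11.9), 90.0, 1783] [-9.9 64.6]
s1 die [array([670.5,  42.8]), array([58.7, 60.1]), np.float64(3.4), 149.6, 229] [ -6.8 106.7]
side0 box [array([674.8,   1.4]), array([133.6, 314.2]), np.float64(10.84), 90.0, 1894] [-10.3  65.1]
side0 die [array([670.6,  43.1]), array([61.5, 61.2]), np.float64(3.56), 149.9, 230] [ -6.7 106.9]
top0 box [array([679. ,   0.5]), array([132.2, 310.1]), np.float64(10.94), 91.4, 3614] [-6.3 63.5]
top0 die [array([674.2,  41.2]), array([61., 60.]), np.float64(4.38), 151.1, 410] [ -3.5 104.3]
```

play_rows([
  [-18,-34,0,0,0,-0.04,60],
  [-36,-68,0,0,0,-0.09,60],
  [-54,-102,0,0,0,-0.14,60],
  [-72,-136,0,0,0,-0.19,60],
  [-90,-170,0,0,0,-0.24,60],
  [-108,-204,0,0,0,-0.29,60],
  [-126,-238,0,0,0,-0.339,60],
  [-144,-272,0,0,0,-0.339,60],
])

```text
time: 7.4
eef_pos: [444.6, -244.8, 228.7]
tool_rot: [[0.988, -0.155, 0.0], [-0.155, -0.988, -0.0], [0.0, 0.0, -1.0]]
contact_force: [0.5, -0.4, 0.7]
opening: 60.2
grasp_force: 0.0
```

play_rows([
  [-14,-28,-20,0,0,0,60],
  [-28,-54,-50,0,0,0,60],
  [-36,-69,-80,0,0,0,60],
  [-36,-69,-100,0,0,0,60],
  [-36,-69,-100,0,0,0,60],
  [-36,-69,-100,0,0,0,60],
])

```text
time: 7.9
eef_pos: [409.6, -311.4, 128.2]
tool_rot: [[0.988, -0.152, -0.001], [-0.152, -0.988, 0.002], [-0.001, -0.001, -1.0]]
contact_force: [-0.6, 0.4, 0.4]
opening: 60.1
grasp_force: 0.0
```

Run:
```python
from h import *
s=ctrl.read_state();print(s['time'],s['eef_pos'],s['tool_rot'][:2],s['contact_force'])
p,d,c=snap('wrist','w3');W=world(d,c)
for b in blobs(masks(p)['blue'],300): print(rect(W,b,34,46))
m=(W[...,2]>28)&(W[...,2]<46)&(W[...,0]>440)&(W[...,0]<620)&(abs(W[...,1]+320)<50)
for b in blobs(m,200): print('all',rect(W,b,28,46))
```

```text
7.9 [ 409.56667419 -311.42372792  128.23788304] [[ 0.98842913 -0.15167933 -0.00111251]
 [-0.15167742 -0.98842869  0.00164159]] [-0.56831457  0.38411077  0.40578802]
all [array([ 488.1 , -328.03]), array([ 21.72, 100.51]), np.float64(80.55), 40.2, 2512]
```

play_rows([
  [0,-2.5,-30,0,0,0,60],
  [0,-2.5,-60,0,0,0,60],
  [0,-2.5,-85,0,0,0,60],
  [0,-2.5,-100,0,0,0,60],
  [0,-2.5,-108,0,0,0,60],
  [0,-2.5,-112,0,0,0,60],
  [0,-2.5,-114,0,0,0,60],
  [0,-2.5,-114,0,0,0,60],
])

```text
time: 8.62
eef_pos: [410.6, -314.6, 15.7]
tool_rot: [[0.988, -0.151, 0.001], [-0.151, -0.988, -0.001], [0.002, 0.001, -1.0]]
contact_force: [0.3, 0.4, 0.1]
opening: 60.2
grasp_force: 0.0
```

play_rows([
  [0,0,0,0,0,0,40],
  [0,0,0,0,0,0,30],
  [0,0,0,0,0,0,22],
  [0,0,0,0,0,0,15],
  [0,0,0,0,0,0,15],
  [0,0,0,0,0,0,15],
  [0,0,0,0,0,0,15],
  [0,0,0,0,0,0,15],
], grip_force=25)

```text
time: 9.28
eef_pos: [409.6, -314.2, 14.6]
tool_rot: [[0.988, -0.152, -0.0], [-0.152, -0.988, -0.0], [-0.0, 0.0, -1.0]]
contact_force: [-0.5, -0.8, 1.5]
opening: 21.6
grasp_force: 25.0
```

play_rows([
  [0,0,20,0,0,0,15],
  [0,0,55,0,0,0,15],
  [0,10,90,0,0,0,15],
  [5,40,90,0,0,0.06,15],
  [10,75,90,0,0,0.12,15],
  [17,110,90,0,0,0.19,15],
  [25,145,90,0,0,0.26,15],
  [32,180,90,0,0,0.339,15],
])

```text
time: 9.95
eef_pos: [441.5, -132.6, 104.5]
tool_rot: [[0.982, 0.189, -0.0], [0.189, -0.982, -0.0], [-0.0, 0.0, -1.0]]
contact_force: [0.2, -0.8, -1.9]
opening: 22.0
grasp_force: 25.0
```

play_rows([
  [4,20,0,0,0,0,15],
  [6,30,0,0,0,0,15],
  [6,30,-20,0,0,0,15],
  [6,30,-40,0,0,0,15],
  [6,30,-60,0,0,0,15],
  [6,30,-60,0,0,0,15],
  [6,30,-60,0,0,0,15],
  [6,30,-60,0,0,0,15],
])

```text
time: 10.62
eef_pos: [448.1, -104.7, 45.4]
tool_rot: [[0.983, 0.185, 0.001], [0.185, -0.983, -0.0], [0.001, 0.0, -1.0]]
contact_force: [0.9, -0.7, -2.3]
opening: 21.8
grasp_force: 25.0
```

Run:
```python
from h import *
s=ctrl.read_state();print(s['time'],s['eef_pos'],s['tool_rot'][:2],s['contact_force'],s['opening'])
p,d,c=snap('wrist','w4')
p,d,c=snap('side','s4')
```

```text
10.6167 [ 448.06494185 -104.65060461   45.42636837] [[ 9.82743314e-01  1.84973321e-01  6.69907274e-04]
 [ 1.84973490e-01 -9.82743490e-01 -2.00159099e-04]] [ 0.90089606 -0.6937912  -2.26155048] 21.811785086166232
```

View pics/w4.png

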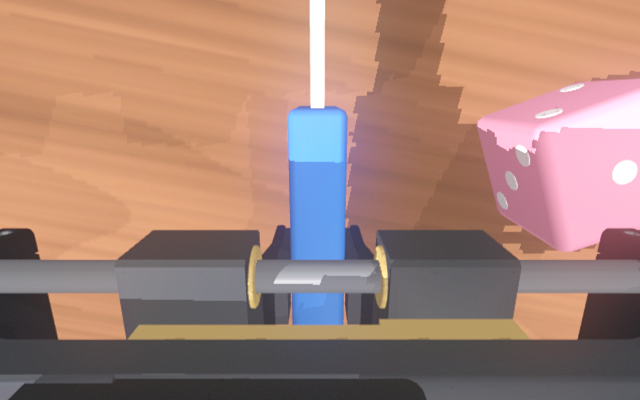

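The wrist view shows the feeler straight in the fingers: blade at column 318, shoulder at row 107, pink die clear to the right.

Run:
```python
from h import *
p,d,c=load('w4');W=world(d,c)
a=np.arctan2(.185,.983);ex=np.array([np.cos(a),np.sin(a)]);ey=np.array([-ex[1],ex[0]])
f=lambda P:np.round([(P[:2]-[448.1,-104.7])@ex,(P[:2]-[448.1,-104.7])@ey,P[2]],1)
print('shoulder',f(ray(317.5,107,c,70)),'blade',f(ray(317.5,60,c,64)),f(ray(317,10,c,64)))
print('depth',np.round([f(W[v,u]) for u,v in((317,115),(318,130),(317,80),(317,40))],1))
p,d,c=load('s4');W=world(d,c)
for b in blobs(masks(p)['blue'],40): print(rect(W,b,55,80))
# blade pts in side view: z 40..66 , ahead of shoulder
q=W.reshape(-1,3);q=q[np.isfinite(q[:,0])];X=(q[:,:2]-[448.1,-104.7])@ex;Y=(q[:,:2]-[448.1,-104.7])@ey
m=(abs(Y)<12)&(X>72)&(X<180)&(q[:,2]>38)&(q[:,2]<72)
print('side blade X',np.percentile(X[m],[1,99]),'Y',np.median(Y[m]),'z',np.percentile(q[m,2],[3,97]),m.sum())
```

```text
shoulder [67.4 -1.2 70. ] blade [83.9 -1.2 64. ] [100.4  -1.   64. ]
depth [[64.6 -1.  70. ]
 [59.3 -1.3 71.1]
 [76.8 -1.  66.3]
 [90.2 -1.  66.8]]
[array([ 411.82, -107.74]), array([20.17, 15.4 ]), np.float64(87.48), 68.5, 39]
side blade X [101.27011448 179.82009983] Y 2.940238548751675 z [39.12889691 67.59994564] 101
```

play_rows([
  [0,0,-15,0,0,0,15],
  [0,0,-25,0,0,0,15],
  [0,0,-29,0,0,0,15],
  [5.9,1.1,-29,0,0,0,15],
  [13.8,2.6,-29,0,0,0,15],
  [19.7,3.7,-29,0,0,0,15],
  [24.6,4.6,-29,0,0,0,15],
  [24.6,4.6,-29,0,0,0,15],
])

```text
time: 11.38
eef_pos: [473.7, -99.1, 15.9]
tool_rot: [[0.982, 0.186, 0.001], [0.186, -0.982, 0.0], [0.001, -0.0, -1.0]]
contact_force: [-0.0, -0.0, -1.9]
opening: 21.9
grasp_force: 25.0
```

Run:
```python
from h import *
s=ctrl.read_state();print(s['time'],s['eef_pos'],s['contact_force'])
p,d,c=snap('wrist','w5');p2,d2,c2=snap('side','s5')
cv2.imwrite('pics/c5.png',np.hstack([cv2.resize(p[0:110,210:430],(400,200)),cv2.resize(p2[150:230,220:380],(400,200))])[:,:,::-1])
```

```text
11.3833 [473.73556498 -99.13293352  15.94642958] [-0.03584303 -0.04650737 -1.85191914]
```

View pics/c5.png

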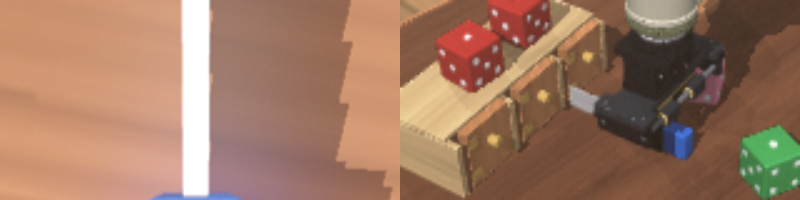

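The blade tip is right at the mouth of the right door's gap (crop at about (575,95)). Inserting gently.

play_rows([
  [2.9,0.6,0,0,0,0,15],
  [5.9,1.1,0,0,0,0,15],
  [8.8,1.7,0,0,0,0,15],
  [11.8,2.2,0,0,0,0,15],
  [14.7,2.8,0,0,0,0,15],
  [14.7,2.8,0,0,0,0,15],
])

```text
time: 11.98
eef_pos: [487.6, -96.6, 15.7]
tool_rot: [[0.983, 0.186, 0.001], [0.186, -0.983, 0.0], [0.001, -0.0, -1.0]]
contact_force: [-0.2, -0.3, -1.3]
opening: 21.8
grasp_force: 25.0
```

play_rows([
  [2,0.4,0,0,0,0,15],
  [4,0.75,0,0,0,0,15],
  [6,1.1,0,0,0,0,15],
  [7,1.3,0,0,0,0,15],
  [8,1.5,0,0,0,0,15],
])

```text
time: 12.4
eef_pos: [495.1, -95.3, 15.6]
tool_rot: [[0.983, 0.186, 0.0], [0.186, -0.983, -0.0], [0.0, 0.0, -1.0]]
contact_force: [-0.7, -0.8, -2.2]
opening: 21.7
grasp_force: 25.0
```

play_rows([
  [1,0.2,0,0,0,0,15],
  [2,0.4,0,0,0,0,15],
  [3,0.6,0,0,0,0,15],
  [3,0.6,0,0,0,0,15],
])

```text
time: 12.73
eef_pos: [496.9, -95.0, 15.2]
tool_rot: [[0.983, 0.185, -0.002], [0.185, -0.983, -0.0], [-0.002, -0.0, -1.0]]
contact_force: [-5.6, -0.9, 0.5]
opening: 22.1
grasp_force: 25.0
```

play_rows([
  [1,0.2,0,0,0,0,15],
  [2,0.4,0,0,0,0,15],
  [3,0.6,0,0,0,0,15],
  [3,0.6,0,0,0,0,15],
])

```text
time: 13.07
eef_pos: [497.2, -94.9, 14.7]
tool_rot: [[0.983, 0.185, -0.008], [0.185, -0.983, -0.001], [-0.008, -0.0, -1.0]]
contact_force: [-17.5, -1.6, 8.9]
opening: 21.8
grasp_force: 25.0
```

The right gap jams about 19 mm in. Backing out and shifting 100 mm to the middle gap.

play_rows([
  [-6,-1.1,0,0,0,0,15],
  [-18,-3.4,0,0,0,0,15],
  [-33,-6.2,0,0,0,0,15],
  [-48,-9,0,0,0,0,15],
  [-52,-9.8,1,0,0,0,15],
  [-56,10,1,0,0,0,15],
  [-61,38,1,0,0,0,15],
  [-66,64,1,0,0,0,15],
])

```text
time: 13.73
eef_pos: [435.6, -29.3, 17.0]
tool_rot: [[0.983, 0.184, 0.002], [0.184, -0.983, 0.0], [0.002, 0.0, -1.0]]
contact_force: [0.3, 0.9, -1.1]
opening: 21.8
grasp_force: 25.0
```

play_rows([
  [-3,16,0,0,0,0,15],
  [-4.6,24.5,0,0,0,0,15],
  [-4.6,24.5,0,0,0,0,15],
  [0,25.4,-1,0,0,0,15],
  [8.9,27,-1,0,0,0,15],
  [8.9,27,-1,0,0,0,15],
  [8.9,27,-1,0,0,0,15],
])

```text
time: 14.32
eef_pos: [444.7, -3.7, 15.5]
tool_rot: [[0.983, 0.184, 0.0], [0.184, -0.983, 0.0], [0.0, -0.0, -1.0]]
contact_force: [-0.5, -0.3, -1.9]
opening: 22.0
grasp_force: 25.0
```

Run:
```python
from h import *
s=ctrl.read_state();print(s['time'],s['eef_pos'],s['tool_rot'][:2],s['contact_force'])
p,d,c=snap('wrist','w6');W=world(d,c)
a=np.arctan2(.186,.983);ex=np.array([np.cos(a),np.sin(a)]);ey=np.array([-ex[1],ex[0]])
T=np.array(s['eef_pos'])[:2];f=lambda P:np.round([(P[:2]-T)@ex,(P[:2]-T)@ey,P[2]],1)
m=masks(p)['blue'];print('blue rows',[np.nonzero(m[:,u])[0][:2] for u in(305,318,330)])
print(f(ray(317.5,107,c,41)),f(W[118,317]))
```

```text
14.3167 [444.70335068  -3.6968406   15.5253668 ] [[ 9.82855893e-01  1.84375168e-01  3.02669842e-04]
 [ 1.84375013e-01 -9.82855852e-01  4.78122694e-04]] [-0.45636785 -0.2910511  -1.87307347]
blue rows [array([322]), array([], dtype=int64), array([186])]
[67.5 -1.4 41. ] [63.8 -1.2 44. ]
```

play_rows([
  [3.9,0.7,0,0,0,0,15],
  [8.8,1.7,0,0,0,0,15],
  [13.8,2.6,0,0,0,0,15],
  [17.7,3.3,0,0,0,0,15],
  [21.6,4.1,0,0,0,0,15],
  [24.6,4.6,0,0,0,0,15],
  [24.6,4.6,0,0,0,0,15],
])

```text
time: 14.95
eef_pos: [469.1, 1.8, 15.6]
tool_rot: [[0.983, 0.186, 0.0], [0.186, -0.983, 0.0], [0.0, -0.0, -1.0]]
contact_force: [-0.1, -0.6, -1.6]
opening: 21.6
grasp_force: 25.0
```

play_rows([
  [2,0.4,0,0,0,0,15],
  [4,0.75,0,0,0,0,15],
  [6,1.1,0,0,0,0,15],
  [8,1.5,0,0,0,0,15],
  [8,1.5,0,0,0,0,15],
])

```text
time: 15.37
eef_pos: [476.8, 3.1, 15.6]
tool_rot: [[0.983, 0.186, 0.0], [0.186, -0.983, 0.0], [0.0, 0.0, -1.0]]
contact_force: [-0.4, 1.0, -1.1]
opening: 21.5
grasp_force: 25.0
```

play_rows([
  [1,0.2,0,0,0,0,15],
  [2,0.4,0,0,0,0,15],
  [3,0.6,0,0,0,0,15],
  [4,0.75,0,0,0,0,15],
  [4,0.75,0,0,0,0,15],
])

```text
time: 15.78
eef_pos: [478.0, 3.3, 14.9]
tool_rot: [[0.983, 0.185, -0.005], [0.185, -0.983, -0.001], [-0.005, 0.0, -1.0]]
contact_force: [-10.6, -2.1, 5.9]
opening: 21.6
grasp_force: 25.0
```

The middle gap jams at the same depth, so the left one should be clear. Moving there.

play_rows([
  [-6,-1.1,0,0,0,0,15],
  [-18,-3.4,0,0,0,0,15],
  [-33,-6.2,0,0,0,0,15],
  [-43,-8.1,0,0,0,0,15],
  [-43,-8.1,1,0,0,0,15],
  [-47,10,1,0,0,0,15],
  [-52,38,1,0,0,0,15],
  [-57,64,1,0,0,0,15],
])

```text
time: 16.45
eef_pos: [424.2, 68.5, 17.1]
tool_rot: [[0.983, 0.184, 0.002], [0.184, -0.983, 0.0], [0.002, 0.0, -1.0]]
contact_force: [0.7, 0.1, -1.5]
opening: 22.1
grasp_force: 25.0
```

play_rows([
  [-3,16,0,0,0,0,15],
  [-4.6,26.2,0,0,0,0,15],
  [-4.6,26.2,0,0,0,0,15],
  [1.5,27.3,-1,0,0,0,15],
  [1.5,27.3,-1,0,0,0,15],
  [1.5,27.3,-1,0,0,0,15],
])

```text
time: 16.95
eef_pos: [425.6, 94.2, 15.5]
tool_rot: [[0.983, 0.184, 0.0], [0.184, -0.983, 0.0], [0.0, 0.0, -1.0]]
contact_force: [0.4, -0.1, -1.6]
opening: 21.5
grasp_force: 25.0
```

play_rows([
  [3.9,0.7,0,0,0,0,15],
  [8.8,1.7,0,0,0,0,15],
  [13.8,2.6,0,0,0,0,15],
  [17.7,3.3,0,0,0,0,15],
  [21.6,4.1,0,0,0,0,15],
  [24.6,4.6,0,0,0,0,15],
  [24.6,4.6,0,0,0,0,15],
])

```text
time: 17.53
eef_pos: [450.2, 99.8, 15.6]
tool_rot: [[0.983, 0.186, 0.0], [0.186, -0.983, 0.0], [0.0, -0.0, -1.0]]
contact_force: [0.3, -0.8, -2.0]
opening: 21.9
grasp_force: 25.0
```

play_rows([
  [2,0.4,0,0,0,0,15],
  [4,0.75,0,0,0,0,15],
  [6,1.1,0,0,0,0,15],
  [8,1.5,0,0,0,0,15],
  [8,1.5,0,0,0,0,15],
])

```text
time: 17.95
eef_pos: [458.0, 101.2, 15.7]
tool_rot: [[0.983, 0.186, 0.0], [0.186, -0.983, 0.0], [0.0, -0.0, -1.0]]
contact_force: [-0.2, -0.9, -1.5]
opening: 21.7
grasp_force: 25.0
```

play_rows([
  [1,0.2,0,0,0,0,15],
  [2,0.4,0,0,0,0,15],
  [3,0.6,0,0,0,0,15],
  [4,0.75,0,0,0,0,15],
  [6,1.1,0,0,0,0,15],
])

```text
time: 18.37
eef_pos: [463.5, 102.2, 15.6]
tool_rot: [[0.983, 0.186, -0.0], [0.186, -0.983, -0.0], [-0.0, 0.0, -1.0]]
contact_force: [0.0, 0.6, -1.5]
opening: 22.1
grasp_force: 25.0
```

It is clear past 24 mm. Continuing.

play_rows([
  [4.9,0.9,0,0,0,0,15],
  [9.8,1.9,0,0,0,0,15],
  [14.7,2.8,0,0,0,0,15],
  [19.7,3.7,0,0,0,0,15],
  [24.6,4.6,0,0,0,0,15],
  [29.5,5.6,0,0,0,0,15],
  [34.4,6.5,0,0,0,0,15],
  [34.4,6.5,0,0,0,0,15],
])

```text
time: 19.03
eef_pos: [499.0, 109.0, 15.6]
tool_rot: [[0.983, 0.186, 0.001], [0.186, -0.983, 0.0], [0.001, -0.0, -1.0]]
contact_force: [-0.1, -0.2, -2.1]
opening: 21.5
grasp_force: 25.0
```

play_rows([
  [3.9,0.7,0,0,0,0,15],
  [7.9,1.5,0,0,0,0,15],
  [11.8,2.2,0,0,0,0,15],
  [13.8,2.6,0,0,0,0,15],
  [15.7,3,0,0,0,0,15],
  [15.7,3,0,0,0,0,15],
])

```text
time: 19.53
eef_pos: [513.9, 111.8, 15.6]
tool_rot: [[0.983, 0.186, 0.0], [0.186, -0.983, 0.0], [0.0, -0.0, -1.0]]
contact_force: [1.0, 0.1, -1.8]
opening: 21.6
grasp_force: 25.0
```

play_rows([
  [1,0.2,0,0,0,0,15],
  [2,0.4,0,0,0,0,15],
  [3,0.6,0,0,0,0,15],
  [4,0.75,0,0,0,0,15],
  [4,0.75,0,0,0,0,15],
])

```text
time: 19.95
eef_pos: [517.8, 112.5, 15.6]
tool_rot: [[0.983, 0.186, 0.0], [0.186, -0.983, -0.0], [0.0, 0.0, -1.0]]
contact_force: [0.2, 0.0, -1.5]
opening: 21.9
grasp_force: 25.0
```

play_rows([
  [1,0.2,0,0,0,0,15],
  [2,0.4,0,0,0,0,15],
  [2,0.4,0,0,0,0,15],
])

```text
time: 20.2
eef_pos: [519.5, 112.8, 15.4]
tool_rot: [[0.983, 0.186, -0.001], [0.186, -0.983, -0.0], [-0.001, 0.0, -1.0]]
contact_force: [-0.6, -0.2, -1.2]
opening: 21.6
grasp_force: 25.0
```

play_rows([
  [1,0.2,0,0,0,0,15],
  [2,0.4,0,0,0,0,15],
  [2,0.4,0,0,0,0,15],
])

```text
time: 20.45
eef_pos: [519.6, 112.8, 15.1]
tool_rot: [[0.983, 0.186, -0.004], [0.186, -0.983, -0.002], [-0.004, 0.001, -1.0]]
contact_force: [-10.8, -2.7, 5.2]
opening: 21.7
grasp_force: 25.0
```

play_rows([
  [1,0.2,0,0,0,0,15],
  [1,0.2,0,0,0,0,15],
  [1,0.2,0,0,0,0,15],
])

```text
time: 20.7
eef_pos: [519.7, 112.8, 15.0]
tool_rot: [[0.983, 0.186, -0.006], [0.186, -0.983, -0.002], [-0.006, 0.001, -1.0]]
contact_force: [-14.1, -3.8, 8.5]
opening: 21.9
grasp_force: 25.0
```

The shoulder is seated. Easing the push, setting the feeler down, releasing and lifting away.

play_rows([
  [-1,-0.2,0,0,0,0,15],
  [-2,-0.4,-0.5,0,0,0,15],
  [-2,-0.4,-1,0,0,0,15],
  [-2,-0.4,-1,0,0,0,15],
])

```text
time: 21.03
eef_pos: [519.7, 112.8, 14.8]
tool_rot: [[0.983, 0.186, -0.002], [0.186, -0.983, -0.001], [-0.002, 0.001, -1.0]]
contact_force: [-6.8, -1.3, 8.3]
opening: 21.7
grasp_force: 25.0
```

play_rows([
  [0,0,0,0,0,0,24],
  [0,0,0,0,0,0,30],
  [0,0,0,0,0,0,40],
  [0,0,0,0,0,0,50],
  [0,0,0,0,0,0,50],
])

```text
time: 21.45
eef_pos: [520.9, 113.1, 14.7]
tool_rot: [[0.983, 0.186, 0.0], [0.186, -0.983, 0.0], [0.0, -0.0, -1.0]]
contact_force: [0.2, 0.4, -0.4]
opening: 42.1
grasp_force: 0.0
```

play_rows([
  [0,0,10,0,0,0,50],
  [0,0,30,0,0,0,50],
  [0,0,60,0,0,0,50],
  [-10,0,95,0,0,0,50],
  [-20,0,130,0,0,0,50],
  [-20,0,150,0,0,0,50],
  [-20,0,150,0,0,0,50],
  [-20,0,150,0,0,0,50],
])

```text
time: 22.12
eef_pos: [501.3, 113.2, 166.3]
tool_rot: [[0.983, 0.186, 0.003], [0.186, -0.983, -0.0], [0.003, 0.001, -1.0]]
contact_force: [-1.2, -0.7, -1.0]
opening: 50.0
grasp_force: 0.0
```

Run:
```python
from h import *
s=ctrl.read_state();print(s['time'],s['eef_pos'],s['contact_force'],s['opening'])
p,d,c=snap('wrist','w7');p2,d2,c2=snap('side','s7')
cv2.imwrite('pics/c7.png',np.hstack([cv2.resize(p,(400,250)),cv2.resize(p2[130:240,200:376],(400,250))])[:,:,::-1])
```

```text
22.1167 [501.34289571 113.24251387 166.26420811] [-1.22389006 -0.68674278 -0.97795793] 50.01147710767977
```

View pics/c7.png

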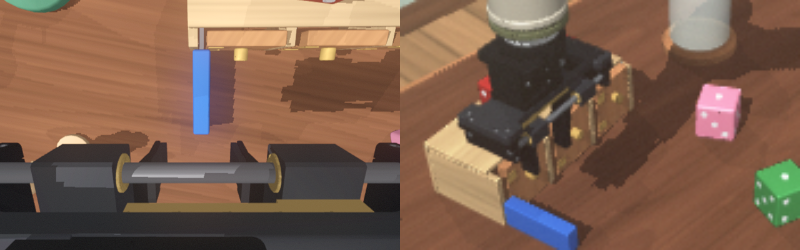

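The picture shows the handle's shoulder against the left gap's mouth (about (202,50) in the left crop). The feeler is standing free, with the gripper well above everything. Handing in.

play_rows([
  [0,0,30,0,0,0,50],
  [0,0,30,0,0,0,50],
  [0,0,30,0,0,0,50],
])

```text
time: 22.47
eef_pos: [500.9, 113.3, 194.7]
tool_rot: [[0.983, 0.186, 0.0], [0.186, -0.983, 0.0], [0.001, -0.0, -1.0]]
contact_force: [-0.5, 0.8, -0.5]
opening: 49.9
grasp_force: 0.0
```

```bash
python3 -c "
from cell import ctrl
print(ctrl.close_job())"
```

```text
the job is handed in; nothing more can be done
None
```

The job is handed in at 22.5 s of robot time: the red die is on the box top beside the other die, the right and middle gaps jammed about 19 mm in, and the feeler stands released in the clear left gap, pushed in up to its handle.

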